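Roll the tube lamp onto its feet and prop its leg

TASK

The round tube lamp is lying on its back behind the collage board, its light window facing the ceiling. Roll it over on the table towards the board, without lifting it and without running it into the board, until it sits on the flats of its end caps with the light window facing across the cut-outs; then swing the folding leg at its back all the way out to its stop and leave the lamp standing like that, square behind the board. Do not knock the other things on the table about.

Things in the scene. Friction and masses are not known exactly. Their poses are not given: they have to be found in the camera images.
- lamp: Tube lamp, 260 mm long, about 0.8 kg. Origin on the tube's axis at mid-length, y along the tube. At the start z is up (light window), -x points to the board, axis 35 mm above the table. It rolls on two black rubber end caps, 70 mm diameter, 24 mm long; between them a round aluminium housing of 50 mm diameter. Standing on its flats: -x down, z towards the board, axis 30 mm up.
- cap_flat (a point): On the plane of the end caps' flats, at mid-length: each cap has one flat, 36 mm wide, on the lamp's -x side, 30 mm from the axis. The battery makes the -z side a little heavier: let go part-way, the lamp stays put or rolls some way back; past about 70 degrees of roll towards -x it drops onto the flats by itself. The whole quarter turn moves the axis about 55 mm.
- light_window (a point): Centre of the white light window in its grey bezel, on the lamp's +z side, 25 mm from the axis; bezel 32 mm wide, 210 mm long, its flat face 24.5 mm from the axis.
- leg (a joint): The lamp's folding prop leg: 0 rad folded along the housing, 1.65 rad at its stop. Its hinge is stiff: it stays where it is left; some 0.4 N at the tip moves it.
- leg_hinge (a point): Middle of the leg's hinge pin, parallel to the tube, 20 mm towards -x and 28 mm towards -z from the lamp's axis. With the lamp on its flats it lies 10 mm above the table, on the side away from the board.
- leg_tip (a point): Middle of the rubber sleeve (8 mm diameter, 40 mm long, parallel to the tube) across the leg's free end, 58 mm from the hinge. The leg is two flat bars 40 mm wide over all, at the lamp's mid-length. Folded, the tip is 38 mm towards +x and 28 mm towards -z from the axis: under the lamp at the start; with the lamp on its flats, upright behind the housing, 68 mm above the table.
- leg_gap (a point): Point in the gap between housing and upright leg, 35 mm towards +x and 14 mm towards -z from the axis. With the lamp on its flats the gap opens upward, 24 mm from the plane of the axis to the sleeve, the housing's top 55 mm above the table; the leg swings away from the board and down until it lies nearly level, the sleeve just above the table.
- board: Collage board, white foam board 200 (x) by 320 (y) by 8 mm with flat red paper cut-outs on it, fixed to the table. Origin at table level under the middle of its edge nearest the lamp (+x points from there to the lamp, the board extends towards -x). The lamp starts with its axis 140 to 170 mm from that edge, roughly parallel to it.
- glue_bottle: White glue bottle, 52 mm diameter, 130 mm high, standing past one end of the lamp; origin under its centre. Bystander.
- tape_roll: Roll of masking tape lying flat, 100 mm diameter, 25 mm high; origin under its centre. Bystander.
- ink_tin: Ink tin, 72 mm diameter, 55 mm high; origin under its centre. Bystander.
- ink_roller: Hand ink roller with a wooden handle, about 170 by 114 mm, 40 mm high; origin under the middle of its rubber roller. Bystander.
- twine_ball: Ball of red twine, 75 mm diameter, 56 mm high; origin under its centre. Bystander.

How it is judged:
On the way:
1. the lamp has been rolled over and sits on the flats of its end caps, its leg still folded (angle between lamp's own x axis and vertical below 0.1 rad and value of joint leg below 0.4 rad), for 0.2 s.
At the end, for the whole second after the job is handed in: The lamp rests on its flats (0.1 rad), light towards the board, within 0.3 rad of parallel to the board edge, its axis 40 to 150 mm behind that edge and its middle within 90 mm of the board's middle line; the leg is out at its stop (above 1.5 of 1.65 rad) (angle between lamp's own x axis and vertical below 0.1 rad and height (world z) of lamp below 0.034 m and angle between the y axis of lamp and the y axis of board, either way round below 0.3 rad and x of lamp in the frame of board between 0.04 and 0.15 m and y of lamp in the frame of board between -0.09 and 0.09 m and value of joint leg above 1.5 rad and linear speed of lamp below 0.02 m/s); the robot touches nothing.
It fails at once if the lamp is lifted off the table (its axis more than 60 mm up) (height (world z) of lamp above 0.06 m).
It fails at once if the lamp runs into the board (contact force between lamp and board above 0.5 N).
It fails at once if another thing on the table is pushed more than 30 mm or tipped over (distance of any of glue_bottle, tape_roll, ink_tin, ink_roller, twine_ball from where it was at the start of the episode above 0.03 m or angle between glue_bottle's own z axis and vertical above 0.5 rad).
It also fails if it takes over 54 s, if anything falls off the work surface, if the arm or the gripper's body presses on something with over 40 N, if the wrist force passes 120 N, or if a joint passes its speed limit or range.

ROBOT

A 6-joint arm with a two-finger parallel gripper is mounted at the origin on the work surface. World frame = base frame: x ahead of the robot, y to its left, z up, the work surface at z = 0. Lengths are in m, angles in rad, forces in N, time in s.
With the tool pointing down it reaches from about 0.4 to 0.825 m from the base axis. Payload 7 kg.
Tool frame: the origin (TCP) lies between the finger pads; the fingertips stand 22 mm ahead of it and the grasp point (between the pads) lies 3 mm ahead of it (robot.nose_length is the distance from the TCP to the fingertips, in m); z points along the fingers, y is the line along which they close (so a half turn about z gives the same grasp; the last joint's range is limited). The gripper opens to 88 mm and grips with 3 to 60 N. Pads are 19 mm wide; open, the fingers measure 130 mm over their backs; the gripper's body (78 mm by 193 mm) begins 47 mm behind the grasp point.
Start: joints at [-0.87, 0.359, 0.012, 0, -1.224, -0.288], TCP at [0.271, -0.618, 0.249] pointing down, gripper open.
Joint ranges: [-3.07, 3.07], [-1.43, 2.12], [-1.02, 1.25], [-3.03, 1.67], [-3.05, -0], [-3.03, 3.03]. Speed limits (rad/s): [2.39, 2.39, 3.01, 3.14, 3.14, 3.14].

INTERFACE

Orientations are given as a rotation vector (axis times angle).
In Python, from station import robot gives the robot as it stands. The module is installed in compiled form; this text tells all that it offers.
- The arm moves only by the shell command python3 -m creep 'ROWS'. ROWS is text: rows parted by semicolons, each of 7 numbers parted by spaces: the turn, a rotation vector about the tool's x, y, z in units of 5 degrees (1.0 is 5 degrees), then the shift along the tool's x, y, z in units of 60 mm (1.0 is 60 mm), then the opening, from -1 (shut) to 1 (fully open). In form: wx wy wz dx dy dz fingers; .... A call has exactly 10 rows; each row shifts and turns the commanded pose from where the row before left it, along the tool's axes as they then stand; what a row does not reach is not made up. A row lasts 1/8 s, in which the tool goes at most 62.5 mm and 10.7 degrees, less where a joint would pass 70% of its speed; a pose out of reach is approached as far as the arm can. A call is refused whole if a number of a shift passes 1 or a number of a turn 1, either way. A call with a gripper value outside its range is refused whole. The fingers move at their own pace and stop on an object; the grip force is fixed at half the most. Time passes only in rows, so rows that do not move let the fingers close, or fill a call up. It gives the time, the measured TCP pose, the force, the opening and the grip force at its end, in the units of the state.
- robot.read_state(): the state, without advancing time (a new reading comes with each control period).
- robot.camera(name): name is "scene" or "top" or "wrist"; returns the picture (480x640x3 uint8, red, green, blue); there is no depth.
- robot.camera_params(name): a dict with "intrinsics" (3x3 intrinsics, pixels), "k1" (the pictures are not rectified: a ray, as slopes to the right and down, at radius r is drawn at 1 + k1 r^2 times it, then the intrinsics apply), "origin" and "rotation" of the camera in the world. Camera axes: x right, y down, z forward; pixel columns grow to the right and rows downward; lengths in m; the calibration is good to about 2 mm. A picture is of the moment at which its call begins: read the wrist's pose just before it. camera_params takes no time and is no camera call; for the wrist camera it gives the pose at the moment of the call.
- robot.finish_job(): hands the job in; it is judged then, once.
Trained networks look in the newest picture that a camera, given by its name, has taken for a name from the list of things; names that differ only in an ending like _2 or _b are one class to them, and where a whole thing is asked for, a point or a joint stands for the part that bears it (a point fixed in the world has none). Each returns a list of dicts, best first, with "score" (0 to 1); they miss things now and then, are a little off and sometimes report something else, mostly with a low value. They report only what shows in the picture. A call takes as long as a camera call.
- robot.search_frame(camera, label): "bbox" ([left, top, width, height] in pixels, round what is visible of it).
- robot.place_of(camera, label): "point" ([column, row] in pixels: a listed point, or the origin of a listed thing).
The state is a dict: "time_s": time; "qpos": joint angles; "qvel": joint speeds; "joint_torque": joint torques, N m; "position": TCP position; "orientation": TCP orientation; "contact_force": force on the tool from outside, world axes, zero at the start; "wrist_torque": the same for the moment, N m; "finger_gap": opening from 0.0 (shut) to 1.0 (fully open); "grasp_force": force on a finger pad.
Only numpy, scipy, OpenCV 4.12 (cv2) and the standard library are available. Lean on these libraries where they do the work, as an engineer would, in place of code of your own. Each camera call takes 0.05 s, during which the arm holds its last target. There are 200 camera calls.

## Working session

There is one attempt and no reset: what is moved stays moved. The work goes in short steps, Python scripts to look and compute and a shell command to move; the robot and the scene stay as the last step left them, time stands still between calls to the robot, and variables do not carry over. Pictures are saved under pics/ and viewed, at most 13 in all, crops included, and the job is handed in when it is done.

```bash
mkdir -p pics
cat > h.py <<'E'
import numpy as np, cv2
from scipy.spatial.transform import Rotation as R
from station import robot
def ray(cam,px):
    p=robot.camera_params(cam);K=np.array(p["intrinsics"]);k=p["k1"]
    d=np.array([(px[0]-K[0,2])/K[0,0],(px[1]-K[1,2])/K[1,1]]);u=d.copy()
    for _ in range(20): u=d/(1+k*(u@u))
    v=np.array(p["rotation"])@np.array([u[0],u[1],1]);return np.array(p["origin"]),v
def at(cam,px,z):
    o,v=ray(cam,px);return o+v*(z-o[2])/v[2]
def proj(cam,P):
    p=robot.camera_params(cam);K=np.array(p["intrinsics"])
    c=np.array(p["rotation"]).T@(np.array(P)-p["origin"]);u=c[:2]/c[2];u=u*(1+p["k1"]*(u@u))
    return K[:2,:2]@u+K[:2,2]
def snap(cam,name):
    im=robot.camera(cam);cv2.imwrite("pics/"+name,im[...,::-1]);return im
E
python3 - <<'E'
from h import *
np.set_printoptions(precision=3,suppress=True)
s=robot.read_state();print(s["time_s"],s["position"],R.from_rotvec(s["orientation"]).as_matrix())
a=snap("top","top0.png");b=snap("scene","scene0.png")
H=dict(lamp=.035,light_window=.06,board=0,glue_bottle=0,tape_roll=0,ink_tin=0,ink_roller=0,twine_ball=0)
for n,z in H.items():
  for c in ("top","scene"):
    r=robot.place_of(c,n)
    for q in r[:1]: print(n,c,round(q["score"],2),np.array(q["point"]),at(c,q["point"],z))
E
```

```text
0.0 [ 0.271 -0.618  0.248] [[-0.916 -0.401 -0.001]
 [-0.401  0.916  0.001]
 [ 0.     0.002 -1.   ]]Traceback (most recent call last):
  File "<stdin>", line 9, in <module>
  File "h.py", line 10, in at
    o,v=ray(cam,px);return o+v*(z-o[2])/v[2]
                                        ~^^^
IndexError: invalid index to scalar variable.
```

```bash
python3 -c "
import cv2,numpy as np
a=cv2.imread('pics/top0.png');b=cv2.imread('pics/scene0.png')
cv2.imwrite('pics/both0.png',cv2.resize(np.vstack([a,b]),(450,600)) ) if 0 else None"
```

```text
(no output)
```

View pics/top0.png

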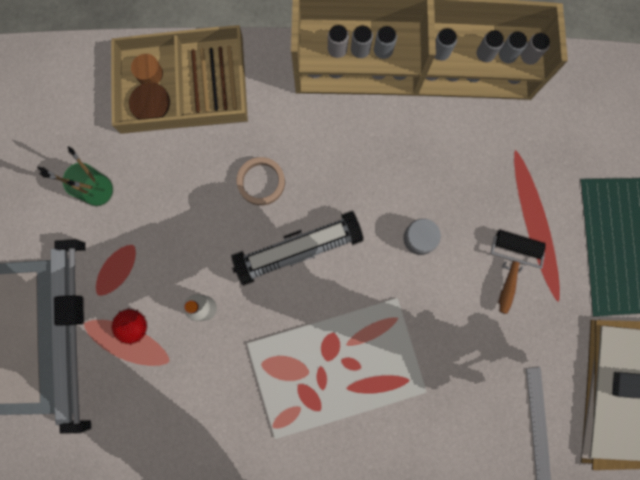

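The top view shows the lamp from (243,266) to (353,228) and the board below it, with its near edge running (247,342)–(397,300). The glue bottle is at (200,307), the tape behind the lamp at (261,181), and the tin at (423,236). The camera rotation seems to be given as a vector, so I'll fix the helper.

```bash
python3 - <<'E'
import re
t=open('h.py').read()
t=t.replace('np.array(p["rotation"])','rot(p)').replace('def ray','def rot(p):\n    r=np.array(p["rotation"]);return r if r.ndim==2 else R.from_rotvec(r).as_matrix()\ndef ray')
open('h.py','w').write(t)
E
python3 - <<'E'
from h import *
np.set_printoptions(precision=3,suppress=True)
for c in ("top","scene","wrist"): print(c,robot.camera_params(c))
H=dict(lamp=.035,light_window=.06,cap_flat=.035,leg_hinge=.007,leg_tip=.007,board=0,glue_bottle=0,tape_roll=0,ink_tin=0,ink_roller=0,twine_ball=0)
for n,z in H.items():
  for c in ("top","scene"):
    r=robot.place_of(c,n)
    for q in r[:1]: print(n,c,round(q["score"],2),np.array(q["point"]),at(c,q["point"],z))
for px in [(247,342),(397,300),(276,437),(424,391)]: print("board corner",at("top",px,.008))
for px in [(234,257),(246,284),(343,213),(353,243),(361,240)]: print("cap",at("top",px,.05))
E
```

```text
top {'intrinsics': array([[567.824,   0.   , 324.377],
       [  0.   , 567.824, 246.941],
       [  0.   ,   0.   ,   1.   ]]), 'k1': -0.1324898667978724, 'origin': array([0.458, 0.018, 1.169]), 'rotation': array([-2.175,  2.144, -0.141])}
scene {'intrinsics': array([[595.587,   0.   , 316.237],
       [  0.   , 595.587, 242.639],
       [  0.   ,   0.   ,   1.   ]]), 'k1': -0.056243592948820864, 'origin': array([1.441, 0.493, 0.899]), 'rotation': array([-1.246, -2.205,  1.01 ])}
wrist {'intrinsics': array([[417.59 ,   0.   , 314.389],
       [  0.   , 417.59 , 230.055],
       [  0.   ,   0.   ,   1.   ]]), 'k1': -0.024878173763057395, 'origin': array([ 0.206, -0.646,  0.384]), 'rotation': array([1.629, 2.491, 0.339])}
lamp top 0.67 [296.1 250.2] [0.592 0.069 0.035]
lamp scene 0.75 [347.2 256.8] [0.585 0.059 0.035]
light_window top 0.71 [293.3 245. ] [0.6   0.074 0.06 ]
light_window scene 0.97 [348.5 253.7] [0.6   0.069 0.06 ]
cap_flat top 0.84 [303.5 263.2] [0.566 0.054 0.035]
cap_flat scene 0.55 [350.5 251.3] [0.566 0.057 0.035]
leg_hinge scene 0.6 [348.4 264.9] [0.58  0.06  0.00
[... 331 characters left out ...]
 0.92 [260.  181.2] [0.742 0.15  0.   ]
tape_roll scene 0.95 [346.4 331.1] [0.744 0.146 0.   ]
ink_tin top 0.77 [417.1 236.9] [ 0.628 -0.181  0.   ]
ink_tin scene 0.56 [250.1 244.3] [ 0.629 -0.171  0.   ]
ink_roller top 0.71 [516.1 243.7] [ 0.617 -0.393  0.   ]
ink_roller scene 0.66 [182.7 210.6] [ 0.611 -0.388 -0.   ]
twine_ball top 0.76 [132.5 326.2] [0.433 0.407 0.   ]
twine_ball scene 0.91 [523.3 285.7] [ 0.436  0.411 -0.   ]
board corner [0.407 0.166 0.008]
board corner [ 0.496 -0.138  0.008]
board corner [0.217 0.104 0.008]
board corner [ 0.312 -0.194  0.008]
cap [0.575 0.192 0.05 ]
cap [0.522 0.166 0.05 ]
cap [ 0.667 -0.024  0.05 ]
cap [ 0.607 -0.044  0.05 ]
cap [ 0.613 -0.06   0.05 ]
```

View pics/scene0.png

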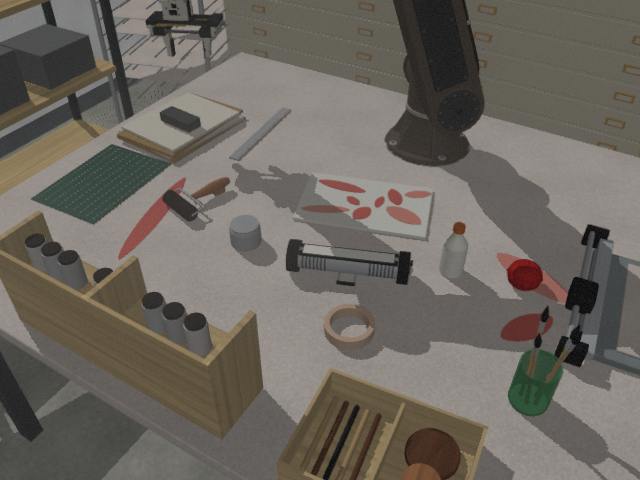

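The scene view agrees with the networks: lamp centre ≈ (0.588, 0.064), board edge middle ≈ (0.452, 0.014), board yaw ≈ 16°. The plan has three steps:
1. Straddle the leg with the open fingers, held along the tube behind the lamp.
2. Push the lamp about 52 mm towards the board, so it rolls onto its flats.
3. Swing the leg out with the closed fingertips.

First I move to above the lamp's rear.

```bash
python3 -m creep '0 0 0 -0.75 0.58 0 1;0 0 0 -0.75 0.58 0 1;0 0 0 -0.75 0.58 0 1;0 0 0 -0.75 0.58 0 1;0 0 0 -0.75 0.58 0 1;0 0 0 -0.75 0.58 0 1;0 0 0 -0.75 0.58 0 1;0 0 0 -0.75 0.58 0 1;0 0 0 -0.75 0.58 0 1;0 0 0 -0.75 0.58 0 1'
python3 -m creep '0 0 0 -0.75 0.58 0 1;0 0 0 -0.75 0.58 0 1;0 0 0 -0.75 0.58 0 1;0 0 0 -0.75 0.58 0 1;0 0 0.73 0 0 0 1;0 0 0.73 0 0 0 1;0 0 0 0 0 0 1;0 0 0 0 0 0 1;0 0 0 0 0 0 1;0 0 0 0 0 0 1'
cat > look.py <<'E'
from h import *
import sys
np.set_printoptions(precision=4,suppress=True)
s=robot.read_state();print(s["time_s"],s["position"],s["contact_force"],s["finger_gap"]);print(R.from_rotvec(s["orientation"]).as_matrix())
E
python3 - <<'E'
from look import *
snap("wrist","w1.png")
for n,z in dict(lamp=.035,light_window=.06,cap_flat=.035,board=.0,leg_tip=.007).items():
    for q in robot.place_of("wrist",n)[:1]: print(n,round(q["score"],2),np.array(q["point"]),at("wrist",q["point"],z))
E
```

```text
time_s: 2.5
position: [0.5441, -0.1172, 0.249]
orientation: [-0.644, 3.074, -0.0]
contact_force: [0.9, -0.6, 0.3]
finger_gap: 1.001
grasp_force: 0.0
time_s: 3.75
position: [0.6524, 0.0805, 0.2487]
orientation: [-0.447, 3.109, 0.0]
contact_force: [0.5, -0.9, -0.6]
finger_gap: 1.0
grasp_force: 0.0
3.75 [0.6524 0.0805 0.2487] [ 0.5058 -0.9299 -0.5641] 1.0002528239725945
[[-0.9595 -0.2817  0.0002]
 [-0.2817  0.9595  0.0001]
 [-0.0002  0.     -1.    ]]
lamp 0.62 [316.3 135.2] [0.6002 0.0671 0.035 ]
light_window 0.56 [318.4 138.7] [0.6012 0.0689 0.06  ]
cap_flat 0.8 [315.5  96.7] [0.5714 0.058  0.035 ]
leg_tip 0.67 [321.  172.4] [0.6318 0.081  0.007 ]
```

View pics/w1.png

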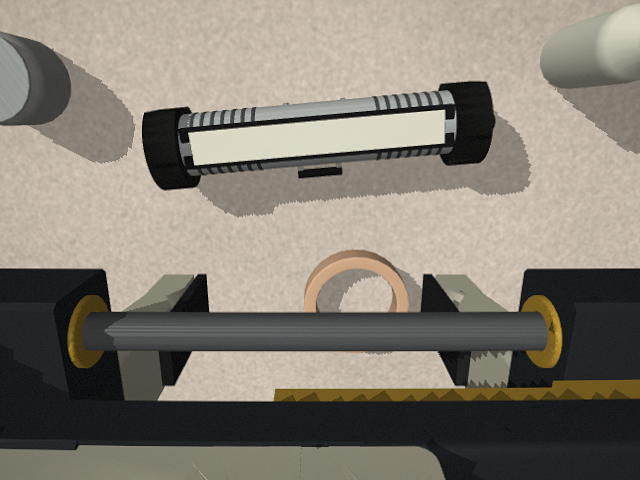

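The wrist view shows the window corners at (189,132), (446,109), (446,138) and (192,165), the leg sleeve at (320,172), and clear ground behind the lamp. I'll compute the lamp's axis and yaw from the corners.

Run:
```python
from look import *
c=[at("wrist",p,.06) for p in [(189,132),(192,165),(446,109),(446,138)]]
a=(c[0]+c[1])/2;b=(c[2]+c[3])/2;d=b-a
print(a,b,"mid",(a+b)/2,"len",np.linalg.norm(d),"dir",d/np.linalg.norm(d),"yaw",np.degrees(np.arctan2(d[1],d[0])), [np.linalg.norm(c[0]-c[1]),np.linalg.norm(c[2]-c[3])])
# pixel of cap outer edges at z of axis
for p in [(143,150),(494,120),(320,170)]: print(at("wrist",p,.035 if p[0]!=320 else .011))
n=np.array([.9595,.2817]);t=np.array([-.2817,.9595]);O=np.array([.4515,.014])
m=((a+b)/2)[:2]-O;print("board frame",m@n,m@t)
r=robot.search_frame("wrist","leg_tip");print(r[:1])
```

```text
4.05 [0.6524 0.0807 0.2486] [-0.3667 -0.0972 -0.6798] 1.0033466845026562
[[-0.9595 -0.2816  0.    ]
 [-0.2816  0.9595  0.    ]
 [-0.      0.     -1.    ]]
[ 0.6359 -0.0232  0.06  ] [0.563  0.1585 0.06  ] mid [0.5995 0.0676 0.06  ] len 0.19578389478170244 dir [-0.3721  0.9282  0.    ] yaw 111.84612908097162 [np.float64(0.025022006222303272), np.float64(0.021419060583277135)]
[ 0.6519 -0.0675  0.035 ]
[0.5474 0.2027 0.035 ]
[0.6295 0.0794 0.011 ]
board frame 0.15706903895699928 0.009789054210997709
[{'bbox': [297.3, 162.3, 49.2, 14.9], 'score': 0.57}]
```

```bash
python3 -m creep '0 0 -0.55 0 0 0 1;0 0 -0.55 0 0 0 1;0 0 0 -0.1 0.12 0 1;0 0 0 0 0 0.9 1;0 0 0 0 0 0.9 1;0 0 0 0 0 0.9 1;0 0 0 0 0 0.5 1;0 0 0 0 0 0.31 1;0 0 0 0 0 0 1;0 0 0 0 0 0 1'
python3 - <<'E'
from look import *
snap("wrist","w2.png")
for n,z in dict(leg_tip=.007,light_window=.06).items():
    for q in robot.place_of("wrist",n)[:1]: print(n,round(q["score"],2),np.array(q["point"]),at("wrist",q["point"],z))
E
```

```text
time_s: 5.35
position: [0.6564, 0.0901, 0.0394]
orientation: [-0.595, 3.082, 0.0]
contact_force: [0.1, 0.4, -0.1]
finger_gap: 1.001
grasp_force: 0.0
5.35 [0.6564 0.0901 0.0394] [ 0.1476  0.405  -0.061 ] 1.0013972608753483
[[-0.9281 -0.3724  0.0021]
 [-0.3724  0.9281  0.0006]
 [-0.0022 -0.0003 -1.    ]]
leg_tip 0.63 [312.3 221.1] [0.6314 0.0791 0.007 ]
light_window 0.84 [315.5 152.7] [0.6002 0.0679 0.06  ]
```

View pics/w2.png

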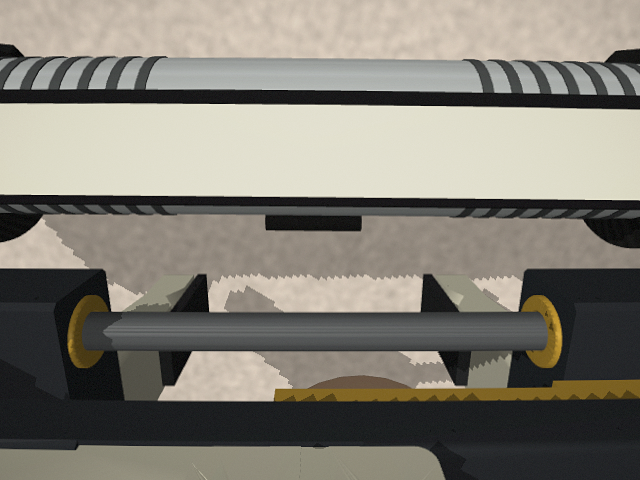

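The window's long edges are level in the image and the leg sleeve at x 265–361 lies between the fingers at 205 and 425, so the alignment is good. Now I approach and push slowly.

```bash
python3 -m creep '0 0 0 0.2 0 0 1;0 0 0 0.17 0 0 1;0 0 0 0.07 0 0 1;0 0 0 0.07 0 0 1;0 0 0 0.07 0 0 1;0 0 0 0.07 0 0 1;0 0 0 0.07 0 0 1;0 0 0 0.07 0 0 1;0 0 0 0.07 0 0 1;0 0 0 0 0 0 1'
python3 - <<'E'
from look import *
a=snap("wrist","w3.png");b=snap("scene","s3.png")
cv2.imwrite("pics/c3.png",np.hstack([cv2.resize(a,(400,300)),cv2.resize(b[170:350,220:460],(400,300))])[...,::-1])
E
```

```text
time_s: 6.75
position: [0.6067, 0.0702, 0.038]
orientation: [0.595, -3.084, 0.0]
contact_force: [0.2, -0.6, -0.5]
finger_gap: 1.004
grasp_force: 0.0
6.75 [0.6067 0.0702 0.038 ] [ 0.1725 -0.6124 -0.5462] 1.003568453911208
[[-0.9282 -0.3722 -0.0009]
 [-0.3722  0.9282 -0.0002]
 [ 0.0009  0.0002 -1.    ]]
```

View pics/c3.png

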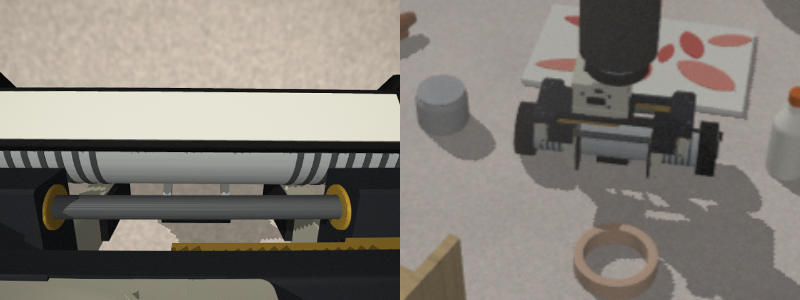

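The lamp is rolling cleanly: the window has tipped towards the board and the leg is rising between the fingers. I push another 25 mm or so.

```bash
python3 -m creep '0 0 0 0.07 0 0 1;0 0 0 0.07 0 0 1;0 0 0 0.06 0 0 1;0 0 0 0.06 0 0 1;0 0 0 0.05 0 0 1;0 0 0 0.05 0 0 1;0 0 0 0.04 0 0 1;0 0 0 0 0 0 1;0 0 0 0 0 0 1;0 0 0 0 0 0 1'
python3 - <<'E'
from look import *
a=snap("wrist","w4.png");b=snap("scene","s4.png")
cv2.imwrite("pics/c4.png",np.hstack([cv2.resize(a,(400,300)),cv2.resize(b[170:350,220:460],(400,300))])[...,::-1])
E
```

```text
time_s: 8.1
position: [0.5852, 0.0616, 0.0379]
orientation: [0.596, -3.085, 0.0]
contact_force: [0.0, -0.8, 0.8]
finger_gap: 1.001
grasp_force: 0.0
8.1 [0.5852 0.0616 0.0379] [ 0.0153 -0.7561  0.8046] 1.000734323973929
[[-0.9281 -0.3723 -0.    ]
 [-0.3723  0.9281 -0.    ]
 [ 0.     -0.     -1.    ]]
```

View pics/c4.png

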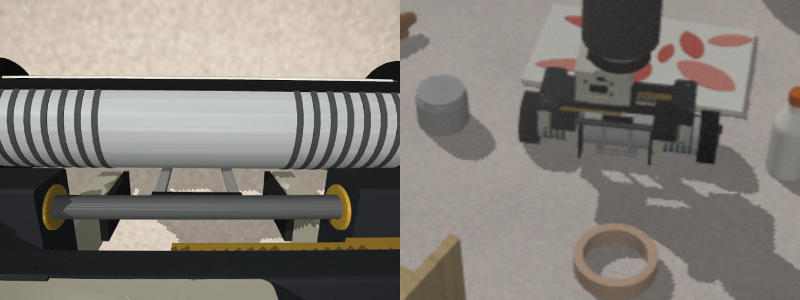

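The window has nearly gone from view, so the lamp is almost over. I push a few millimetres more, then back off and check.

```bash
python3 -m creep '0 0 0 0.05 0 0 1;0 0 0 0.04 0 0 1;0 0 0 0 0 0 1;0 0 0 0 0 0 1;0 0 0 -0.2 0 0 1;0 0 0 -0.3 0 0 1;0 0 0 -0.3 0 0 1;0 0 0 0 0 0 1;0 0 0 0 0 0 1;0 0 0 0 0 0 1'
python3 -m creep '0 0 0 0 0 -0.9 1;0 0 0 0 0 -0.9 1;0 0 0 0 0 -0.9 1;0 0 0 0 0 -0.8 1;0 0 0 0 0 0 -1;0 0 0 0 0 0 -1;0 0 0 0 0 0 -1;0 0 0 0 0 0 -1;0 0 0 0 0 0 -1;0 0 0 0 0 0 -1'
python3 - <<'E'
from look import *
a=snap("wrist","w5.png");b=snap("scene","s5.png")
H=dict(lamp=.030,leg_gap=.065,leg_tip=.068,light_window=.03)
for n,z in H.items():
  for c in ("wrist","scene"):
    for q in robot.place_of(c,n)[:1]: print(n,c,round(q["score"],2),np.array(q["point"]),at(c,q["point"],z))
cv2.imwrite("pics/c5.png",np.hstack([cv2.resize(a,(400,300)),cv2.resize(b[170:350,220:460],(400,300))])[...,::-1])
E
```

```text
time_s: 9.45
position: [0.6242, 0.0771, 0.0379]
orientation: [0.595, -3.084, 0.0]
contact_force: [0.2, 0.2, 0.4]
finger_gap: 0.996
grasp_force: 0.0
time_s: 10.7
position: [0.6246, 0.0774, 0.2476]
orientation: [0.595, -3.084, 0.0]
contact_force: [-0.6, 1.0, -0.1]
finger_gap: 0.379
grasp_force: 0.0
10.7 [0.6246 0.0774 0.2476] [-0.573   1.0286 -0.1271] 0.3786377853676366
[[-0.9282 -0.3722 -0.0005]
 [-0.3722  0.9282 -0.0002]
 [ 0.0006 -0.     -1.    ]]
lamp wrist 0.89 [313.   97.7] [0.5476 0.0452 0.03  ]
lamp scene 0.95 [350.5 244.1] [0.5395 0.0427 0.03  ]
leg_gap wrist 0.86 [312.7 113.3] [0.5591 0.0497 0.065 ]
leg_gap scene 0.65 [350.7 238.5] [0.5593 0.0524 0.065 ]
leg_tip wrist 0.94 [312.3 136.1] [0.5744 0.0555 0.068 ]
leg_tip scene 0.66 [350.7 239.9] [0.5666 0.0562 0.068 ]
light_window wrist 0.81 [313.8  64.1] [0.5235 0.0363 0.03  ]
light_window scene 0.83 [349.4 236.2] [0.5168 0.0275 0.03  ]
```

View pics/c5.png

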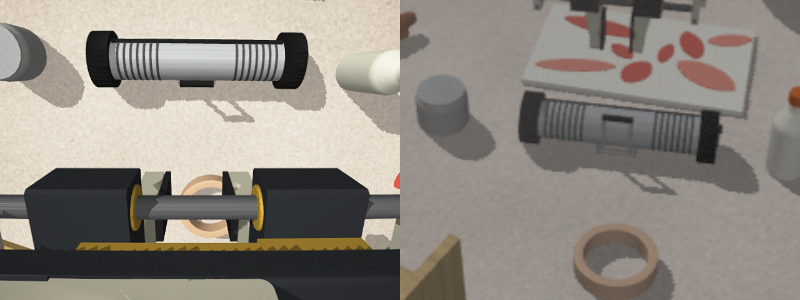

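The lamp sits on its flats with the leg upright: in the left crop the sleeve is at (196,84) against the housing, and the window is hidden on the board side. Now the closed fingertips go into the gap.

```bash
python3 -m creep '0 0 0 0.65 0 0 -1;0 0 0 0.62 0 0 -1;0 0 0 0 0 0.8 -1;0 0 0 0 0 0.8 -1;0 0 0 0 0 0.4 -1;0 0 0 0 0 0 -1;0 0 0 0 0 0 -1;0 0 0 0 0 0 -1;0 0 0 0 0 0 -1;0 0 0 0 0 0 -1'
python3 - <<'E'
from look import *
a=snap("wrist","w6.png")
for n,z in dict(leg_gap=.065,leg_tip=.068).items():
  for c in ("wrist",):
    for q in robot.place_of(c,n)[:1]: print(n,c,round(q["score"],2),np.array(q["point"]),at(c,q["point"],z))
b=snap("scene","s6.png")
cv2.imwrite("pics/c6.png",np.hstack([cv2.resize(a,(400,300)),cv2.resize(b[170:350,220:460],(400,300))])[...,::-1])
E
```

```text
time_s: 12.45
position: [0.5541, 0.0491, 0.1285]
orientation: [-0.595, 3.084, 0.0]
contact_force: [-0.0, -0.6, 0.3]
finger_gap: 0.004
grasp_force: 0.0
12.45 [0.5541 0.0491 0.1285] [-0.0493 -0.5618  0.2951] 0.003731391074179141
[[-0.9281 -0.3722  0.0009]
 [-0.3722  0.9281  0.0004]
 [-0.001   0.     -1.    ]]
leg_gap wrist 0.89 [315.2 268.6] [0.5589 0.0514 0.065 ]
leg_tip wrist 0.58 [311.  296.9] [0.5729 0.0547 0.068 ]
```

View pics/c6.png

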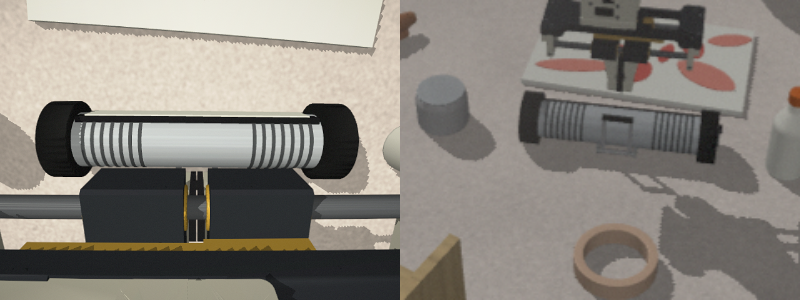

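Measured again from close by, the sleeve is 20 mm behind the TCP (contact at 13.5 mm), so the fingertip clears it. I lower it in and start pushing the leg back.

```bash
python3 -m creep '0 0 0 0 0 0.5 -1;0 0 0 0 0 0.28 -1;0 0 0 0 0 0 -1;0 0 0 -0.1 0 0 -1;0 0 0 -0.1 0 0 -1;0 0 0 -0.1 0 0 -1;0 0 0 -0.1 0 0 -1;0 0 0 -0.1 0.0 0.05 -1;0 0 0 -0.1 0 0.05 -1;0 0 0 0 0 0 -1'
python3 - <<'E'
from look import *
b=snap("scene","s7.png")
cv2.imwrite("pics/c7.png",cv2.resize(b[190:310,260:420],(640,480))[...,::-1])
E
```

```text
time_s: 13.9
position: [0.5876, 0.0625, 0.0746]
orientation: [0.595, -3.084, 0.0]
contact_force: [0.7, -0.0, -0.3]
finger_gap: 0.003
grasp_force: 0.0
13.9 [0.5876 0.0625 0.0746] [ 0.7426 -0.0385 -0.3312] 0.0027017241788852265
[[-0.9281 -0.3723 -0.0005]
 [-0.3723  0.9281 -0.0002]
 [ 0.0005 -0.     -1.    ]]
```

View pics/c7.png

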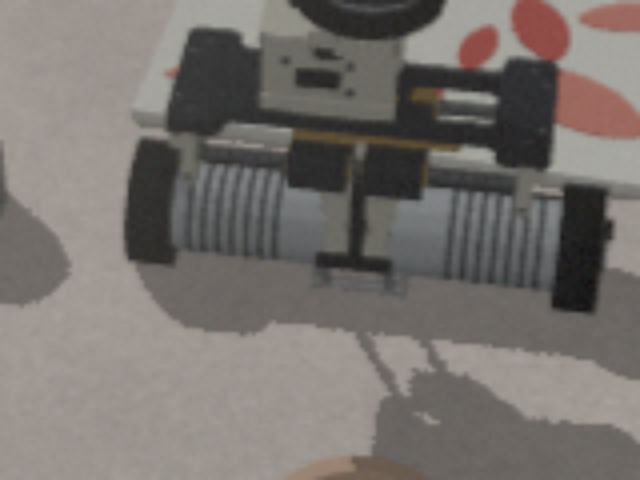

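The sleeve at (350,262) is now in front of the fingertips and the leg is tilting out. I follow its arc down.

```bash
python3 -m creep '0 0 0 -0.1 0 0.07 -1;0 0 0 -0.1 0 0.08 -1;0 0 0 -0.07 0 0.105 -1;0 0 0 -0.07 0 0.105 -1;0 0 0 -0.03 0 0.08 -1;0 0 0 -0.03 0 0.08 -1;0 0 0 -0.01 0 0.1 -1;0 0 0 -0.01 0 0.06 -1;0 0 0 0 0 0 -1;0 0 0 0 0 0 -1'
python3 - <<'E'
from look import *
b=snap("scene","s8.png")
for n,z in dict(lamp=.03,leg_tip=.006).items():
    for q in robot.place_of("scene",n)[:1]: print(n,round(q["score"],2),np.array(q["point"]),at("scene",q["point"],z))
cv2.imwrite("pics/c8.png",cv2.resize(b[190:310,260:420],(640,480))[...,::-1])
E
```

```text
time_s: 15.2
position: [0.6108, 0.0718, 0.0345]
orientation: [-0.595, 3.084, 0.0]
contact_force: [0.3, 0.6, 1.2]
finger_gap: 0.004
grasp_force: 0.0
15.2 [0.6108 0.0718 0.0345] [0.315  0.5649 1.1552] 0.003939109902904735
[[-0.9281 -0.3723  0.0002]
 [-0.3723  0.9281  0.0001]
 [-0.0002 -0.     -1.    ]]
leg_tip 0.53 [346.  277.6] [0.6166 0.0747 0.006 ]
```

View pics/c8.png

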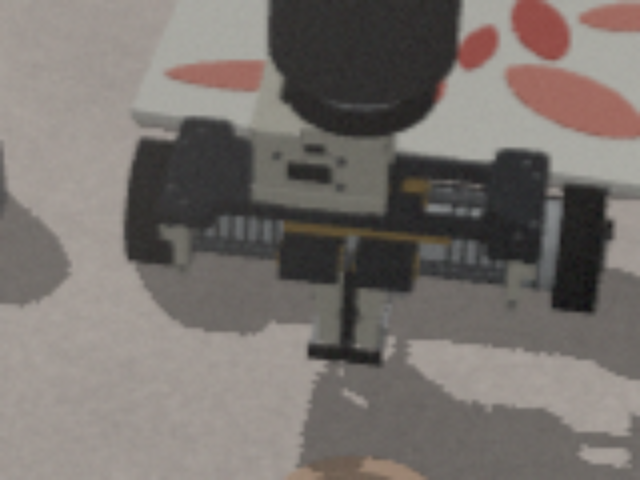

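The leg is nearly level, with its sleeve at (345,352) just beyond the fingertips. I shift out over the sleeve and press it down to the stop.

```bash
python3 -m creep '0 0 0 0 0 -0.2 -1;0 0 0 -0.15 0 0 -1;0 0 0 -0.14 0 0 -1;0 0 0 0 0 0.1 -1;0 0 0 0 0 0.08 -1;0 0 0 0 0 0.03 -1;0 0 0 0 0 0.02 -1;0 0 0 0 0 0.02 -1;0 0 0 0 0 0 -1;0 0 0 0 0 0 -1'
```

```text
time_s: 16.6
position: [0.6268, 0.0782, 0.0315]
orientation: [0.595, -3.085, 0.0]
contact_force: [-0.1, -0.1, 0.5]
finger_gap: 0.005
grasp_force: 0.5
```

```bash
python3 -m creep '0 0 0 0 0 0.02 -1;0 0 0 0 0 0.02 -1;0 0 0 0 0 0 -1;0 0 0 0 0 0 -1;0 0 0 0 0 0 -1;0 0 0 0 0 0 -1;0 0 0 0 0 0 -1;0 0 0 0 0 0 -1;0 0 0 0 0 0 -1;0 0 0 0 0 0 -1'
```

```text
time_s: 17.85
position: [0.6271, 0.0783, 0.0299]
orientation: [-0.596, 3.084, -0.0]
contact_force: [-3.5, -0.5, 8.4]
finger_gap: 0.007
grasp_force: 4.3
```

The force rose to 8.4 N, so the leg is at its stop. I retreat straight up and check.

```bash
python3 -m creep '0 0 0 0 0 -0.1 -1;0 0 0 0 0 -0.5 -1;0 0 0 0 0 -0.9 -1;0 0 0 0 0 -0.9 -1;0 0 0 0 0 -0.9 -1;0 0 0 0 0 -0.5 -1;0 0 0 0 0 0 -1;0 0 0 0 0 0 -1;0 0 0 0 0 0 -1;0 0 0 0 0 0 -1'
python3 - <<'E'
from look import *
a=snap("wrist","w9.png");b=snap("scene","s9.png");snap("top","t9.png")
n=np.array([.9595,.2817]);t=np.array([-.2817,.9595]);O=np.array([.4515,.014])
for k,z in dict(lamp=.03,leg_tip=.006,leg_hinge=.01,board=0,tape_roll=0,ink_tin=0,glue_bottle=0).items():
  for c in ("wrist","scene","top"):
    for q in robot.place_of(c,k)[:1]:
      P=at(c,q["point"],z);print(k,c,round(q["score"],2),P,(P[:2]-O)@n,(P[:2]-O)@t)
cv2.imwrite("pics/c9.png",np.hstack([cv2.resize(a,(400,300)),cv2.resize(b[170:350,220:460],(400,300))])[...,::-1])
E
```

```text
time_s: 19.1
position: [0.6266, 0.0782, 0.2559]
orientation: [0.595, -3.083, 0.001]
contact_force: [0.5, -0.1, 0.1]
finger_gap: -0.0
grasp_force: 0.0
19.1 [0.6266 0.0782 0.2559] [ 0.5242 -0.1281  0.1485] -0.00020813568252925626
[[-0.9282 -0.3722 -0.0017]
 [-0.3722  0.9282 -0.0007]
 [ 0.0018 -0.     -1.    ]]
lamp wrist 0.7 [0.5475 0.0449 0.03  ] 0.10076059281942962 0.0025777124214946016
lamp scene 0.96 [0.5393 0.0451 0.03  ] 0.09300408517189745 0.0051472686178364695
lamp top 0.83 [0.5353 0.0483 0.03  ] 0.09006174112323449 0.009272515223072913
leg_tip wrist 0.77 [0.6253 0.0779 0.006 ] 0.18479856421962215 0.012369839353744468
leg_tip scene 0.5 [0.6124 0.0726 0.006 ] 0.17091154617185195 0.0108976912822291
leg_tip top 0.82 [0.6188 0.0824 0.006 ] 0.17983051775849845 0.01849321014149745
leg_hinge wrist 0.86 [0.5721 0.0561 0.01  ] 0.12759656188252094 0.006409582583119854
leg_hinge scene 0.6 [0.577  0.0559 0.01  ] 0.1321830406644737 0.0048993856306652275
leg_hinge top 0.81 [0.5698 0.0543 0.01  ] 0.12490222974448958 0.005324601145913553
board scene 0.7 [ 0.4466  0.0067 -0.    ] -0.00680532734818696 -0.00565543633697969
board top 0.77 [0.4532 0.012  0.    ] 0.001066192822049917 -0.0023676741184855236
tape_roll wrist 0.5 [0.5455 0.0444 0.    ] 0.09874476247382827 0.00264075602876031
tape_roll scene 0.95 [0.7381 0.1495 0.    ] 0.3132199937395992 0.0492936623792096
ink_tin scene 0.68 [ 0.6294 -0.1814  0.    ] 0.11566003725775229 -0.23755205178730066
ink_tin top 0.69 [ 0.6271 -0.1876  0.    ] 0.11166390453770186 -0.24291542627600232
glue_bottle wrist 0.74 [0.4789 0.2582 0.    ] 0.09511528513264679 0.22661230896204923
glue_bottle scene 0.87 [0.4751 0.2586 0.    ] 0.09154342133195452 0.22802535329327514
glue_bottle top 0.9 [0.4696 0.261  0.    ] 0.08691846999994302 0.23193922232047123
```

View pics/c9.png

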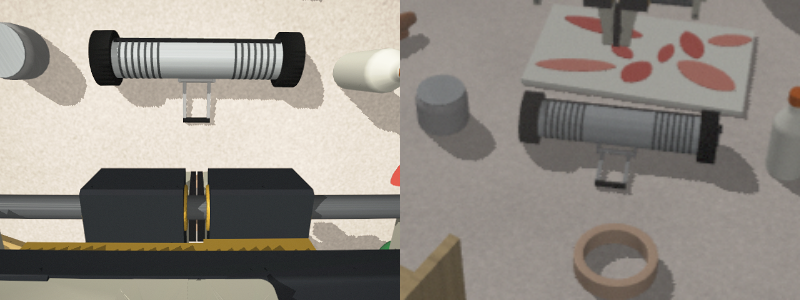

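The lamp stands on its flats about 100 mm behind the board edge, roughly 0.1 rad off parallel. The leg is fully out: the fingertips pressed the sleeve to 8 mm above the table against the stop. The other things have not moved, so I hand in the job.

```bash
python3 -c "
from station import robot
print(robot.finish_job())"
```

```text
the job is handed in; nothing more can be done
None
```

I handed the job in at about 20 s: the lamp stands on its flats about 0.1 m behind the board edge, light towards the board, leg out at its stop, and nothing else moved; the hand-in returned no verdict.

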